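# Put the red-handled pliers away in their case

## Robot

A 6-joint arm with a two-finger parallel gripper is mounted at the origin on a cart in front of the work surface, level with it; the furniture and walls round the work are solid. World frame = base frame: x ahead of the robot, y to its left, z up, the work surface at z = 0. Lengths are in m, angles in degrees, forces in N, time in s.
With the tool pointing down it reaches from about 0.375 to 0.9 m from the base axis. Payload 3.1 kg.
Tool frame: the origin (TCP) lies on the centre line of the jaws, within the pads' length; the fingertips stand 14 mm ahead of it and the grasp point (between the pads) lies 5 mm behind it (bot.tips_ahead is the distance from the TCP to the fingertips, in m); z points along the fingers, y is the line along which they close (so a half turn about z gives the same grasp; the last joint's range is limited). The gripper opens to 87 mm and grips with 3 to 60 N. Pads are 19 mm wide; open, the fingers measure 117 mm over their backs; the gripper's body (75 mm by 190 mm) begins 51 mm behind the grasp point.
Start: joints at [-73.31, 30.224, 82.088, -0, 67.689, -10.227], TCP at [0.283, -0.557, 0.237] pointing down, gripper open.
Joint ranges: [-176.69, 176.69], [-43.24, 126.21], [12.49, 139.97], [-82, 262], [0, 151.66], [-163.58, 163.58]. Speed limits (degrees/s): [159.86, 159.86, 180, 180, 180, 180].

## Interface

Orientations are given as a 3x3 rotation matrix whose columns are the frame's x, y, z axes.
In Python, from rig import bot gives the robot as it stands.
- The arm moves only by the tool play_rows, never from a script. Its argument "moves" is a list that holds one entry, the list of rows, each a list of 6 numbers: the shift along the tool's x, y, z in mm, then the turn, a rotation vector about the tool's x, y, z in rad. A call has 1 to 5 rows; each row shifts and turns the commanded pose from where the row before left it, along the tool's axes as they then stand; what a row does not reach is not made up. A row lasts 1/10 s, in which the tool goes at most 50 mm and 8.59 degrees, less where a joint would pass 70% of its speed; a pose out of reach is approached as far as the arm can. A call with a gripper value outside its range is refused whole. "fingers" is the opening, from -1 (shut) to 1 (fully open), set as the call begins (left out, the last holds). The fingers move at their own pace and stop on an object; the grip force is fixed at half the most. Time passes only in rows, so rows that do not move let the fingers close. It gives the time, the measured TCP pose, the force, the opening and the grip force at its end, in the units of the state.
- bot.read_state(): the state, without advancing time (a new reading comes with each control period).
- bot.capture(name): name is "scene" or "top" or "wrist"; returns a dict with "image" (384x512x3 uint8, blue, green, red), "fx", "fy", "cx", "cy" (pixels), "R" (3x3) and "t" (3): a world point X has camera coordinates R X + t. Camera axes: x right, y down, z forward; pixel columns grow to the right and rows downward; lengths in m; the calibration is good to about 2 mm. A picture is of the moment at which its call begins. There is no depth.
- bot.hand_in(): hands the job in; it is judged then, once.
Trained networks look in a picture, given as the dict that the camera call returned (one of the last four; its "shot" number tells which), for a name from the list of things; names that differ only in an ending like _2 or _b are one class to them, and where a whole thing is asked for, a point or a joint stands for the part that bears it (a point fixed in the world has none). Each returns a list of dicts, best first, with "confidence" (0 to 1); they miss things now and then, are a little off and sometimes report something else, mostly with a low value. They report only what shows in the picture. A call takes as long as a camera call.
- bot.search_frame(picture, query): "centre" ([column, row] in pixels, amid what is visible of it).
- bot.silhouettes(picture, query): "pixels" (384x512 bool, what is visible of it) and "centre" ([column, row] in pixels, amid what is visible of it).
- bot.pinpoint(picture, query): "centre" ([column, row] in pixels: a listed point, or the origin of a listed thing).
The state is a dict: "time_s": time; "joint_positions": joint angles; "qvel": joint speeds; "tau": joint torques, N m; "position": TCP position; "tcp_rot": TCP orientation; "force": force on the tool from outside, world axes, zero at the start; "moment": the same for the moment, N m; "opening": opening from 0.0 (shut) to 1.0 (fully open); "grasp_force": force on a finger pad.
Only numpy, scipy, OpenCV 4.12 (cv2) and the standard library are available. Lean on these libraries where they do the work, as an engineer would, in place of code of your own. Each camera call takes 0.05 s, during which the arm holds its last target. There are 200 camera calls.

## Task

Lay the red-handled pliers flat on the lining of the open wooden instrument case, so that nothing stands above its rim, and let go of them; only then close the lid fully. Leave the blue-handled pliers where they lie.

Things in the scene. Friction and masses are not known exactly. Their poses are not given: they have to be found in the camera images.
- red_pliers: Flat-nose pliers, red handles, steel jaws, lying flat, rigid (handles do not move), 140 mm long, 44 wide, 10 thick, 0.08 to 0.15 kg. Origin: centre of the underside. y points along them to the handle ends (+70 mm; jaw tips at -70), z up. Across the handles at y = +15 mm they are about 40 mm wide, a good grasp from above near the balance point; the jaws (y -40 to -70) are 16 mm wide.
- blue_pliers: Pliers of the same size and shape with blue handles and round jaws; a bystander. Same frame as the red pliers. It may lie left or right of the case; the red ones lie on the other side.
- case: Open dark wooden instrument case, green lining, fixed. Outside 128 (x) by 176 (y) by 34 mm high, walls and floor 6 mm, inside 116 by 164, 28 deep. Origin: centre of its underside on the bench. The hinge runs along y on its +x side, which looks to the robot's left (within about 23 degrees); the long sides run roughly away from the robot.
- case_floor (a point): Centre of the lined inner floor of the case, 6 mm above the bench; axes as the case's. A long fixed lamp hangs low over the bench behind the work, from about 0.67 m ahead of the robot's base axis: keep the wrist clear of it.
- lid_hinge (a point): Middle of the lid's hinge line on the case's +x rim: x = +64 mm, z = 34 mm in the case's frame.
- case_lid (a joint): Lid angle in rad: 0 closed flat on the rim, 2.25 open against its stop, leaning back beyond upright (the start). The hinge is almost free: pushed from behind past upright (below about 1.4), the lid falls shut slowly under its own weight, otherwise it falls back open.
- lid_edge (a point): Middle of the free edge of the lid's outer face (its top when closed). The lid is a flat dark wooden board, 128 by 176 by 9 mm, 0.15 kg; a brass tab (26 mm wide, 4 thick) stands 11 mm out beyond this edge. Open, the edge is about 128 mm above the bench and 87 mm outside the hinge line, away from the case; as the lid swings the edge rises to 163 mm (the tab to 174).

How it is judged:
By the outcome, as a careful person would: the job done as asked, in the order asked, and still so for the second after the job is handed in, with the robot touching nothing.
It also fails if it takes over 58 s, if anything falls off the work surface, if the arm or the gripper's body presses on something with over 40 N, if the wrist force passes 120 N, or if a joint passes its speed limit or range.

## Working session

There is one attempt and no reset: what is moved stays moved. The work goes in short steps, Python scripts to look and compute and a tool call to move; the robot and the scene stay as the last step left them, time stands still between calls to the robot, and variables do not carry over. Pictures are saved under pics/ and viewed, at most 10 in all, crops included, and the job is handed in when it is done.

Besides the shell and the picture viewer there is one more tool, called after "Call:" in YAML: its name, and indented under it one key for each argument. play_rows: Moves the arm, as the interface text tells. Its arguments: {"type":"object","properties":{"moves":{"type":"array","items":{"type":"array","items":{"type":"array","items":{"type":"number"}}}},"fingers":{"type":"number"}},"required":["moves"]}

```bash
ls; mkdir -p pics; cat > h.py <<'E'
import numpy as np, cv2
from rig import bot
def ray(p,uv,z):
    R=np.array(p["R"]);t=np.array(p["t"])
    d=R.T@np.array([(uv[0]-p["cx"])/p["fx"],(uv[1]-p["cy"])/p["fy"],1]); c=-R.T@t
    return c+d*(z-c[2])/d[2]
def proj(p,X):
    c=np.array(p["R"])@X+np.array(p["t"]); return [p["fx"]*c[0]/c[2]+p["cx"],p["fy"]*c[1]/c[2]+p["cy"]]
def save(p,n,s=1.5):
    cv2.imwrite("pics/"+n,cv2.resize(np.array(p["image"]),None,fx=s,fy=s))
E
python3 - <<'E'
from h import *
np.set_printoptions(precision=4,suppress=True)
ims=[]
for n in("top","scene"):
    p=bot.capture(n); ims.append(p["image"]); print(n,"cam",-np.array(p["R"]).T@p["t"],p["fx"])
    for q,z in(("red_pliers",.0),("blue_pliers",.0),("case",0),("case_floor",.006),("lid_hinge",.034),("lid_edge",.128)):
        for r in bot.pinpoint(p,q)[:2]: print(q,r["confidence"],r["centre"],ray(p,r["centre"],z))
    for r in bot.silhouettes(p,"red_pliers")[:1]:
        ys,xs=np.nonzero(r["pixels"]); P=np.array([ray(p,(a,b),.008) for a,b in zip(xs,ys)])[:,:2]
        m=P.mean(0);w,v=np.linalg.eigh(np.cov((P-m).T)); s=(P-m)@v[:,1]; o=(P-m)@v[:,0]
        print("sil",len(P),m,"axis",v[:,1],"range",s.min(),s.max(),np.mean(s**3), "w",np.ptp(o),[ (round(k,3),round(np.ptp(o[abs(s-k)<.004]),3)) for k in np.arange(-.06,.065,.015) if (abs(s-k)<.004).any()])
cv2.imwrite("pics/a.png",cv2.resize(np.vstack(ims),(512*600//768*1,600)) if 0 else cv2.resize(np.hstack(ims),(800,300)))
cv2.imwrite("pics/top.png",cv2.resize(ims[0],(800,600)));cv2.imwrite("pics/scene.png",cv2.resize(ims[1],(800,600)))
print(bot.read_state())
E
```

```text
pics
top cam [0.4149 0.0094 1.0134] 418.5839425413541
red_pliers 0.69 [362.5, 184.4] [ 0.5715 -0.2713  0.    ]
blue_pliers 0.87 [124.5, 175.3] [0.585  0.3123 0.    ]
case 0.72 [264.2, 200.4] [ 0.5284 -0.0305  0.    ]
case_floor 0.92 [262.4, 199.0] [ 0.5311 -0.0258  0.006 ]
lid_hinge 0.76 [235.8, 192.3] [0.5428 0.0381 0.034 ]
sil 459 [ 0.5688 -0.2793] axis [-0.945  -0.3271] range -0.0735727543643562 0.06645235139211657 -1.070096206994332e-05 w 0.043515441929244836 [(np.float64(-0.06), np.float64(0.02)), (np.float64(-0.045), np.float64(0.017)), (np.float64(-0.03), np.float64(0.017)), (np.float64(-0.015), np.float64(0.021)), (np.float64(0.0), np.float64(0.031)), (np.float64(0.015), np.float64(0.04)), (np.float64(0.03), np.float64(0.043)), (np.float64(0.045), np.float64(0.041)), (np.float64(0.06), np.float64(0.04))]
scene cam [0.1856 0.6538 0.6744] 380.15848602381635
red_pliers 0.49 [302.2, 154.4] [ 0.5577 -0.2612  0.    ]
blue_pliers 0.57 [171.3, 285.5] [0.5877 0.3245 0.    ]
case 0.82 [270.2, 201.1] [ 0.5375 -0.0192  0.    ]
case_floor 0.98 [269.7, 194.9] [ 0.5477 -0.0345  0.006 ]
lid_
[... 415 characters left out ...]
 np.float64(0.046)), (np.float64(0.03), np.float64(0.046)), (np.float64(0.045), np.float64(0.045)), (np.float64(0.06), np.float64(0.045))]
{'time_s': 0.8, 'joint_positions': array([-73.3084,  30.2205,  82.0876,   0.0008,  67.6885, -10.2267]), 'qvel': array([-0.0766, -0.0181,  0.0889, -0.0203, -0.02  ,  0.1218]), 'tau': array([  0.0008, -43.9941, -17.6978,   0.0634,   0.0503,  -0.    ]), 'position': array([ 0.283 , -0.5572,  0.2366]), 'tcp_rot': array([[ 0.8917,  0.4527,  0.    ],
       [ 0.4527, -0.8917, -0.0001],
       [ 0.    ,  0.0001, -1.    ]]), 'force': array([-0.5535,  0.6012,  0.0557]), 'moment': array([-0.0232, -0.0005,  0.0019]), 'grasp_force': 0.0, 'opening': 0.9993634577958009}
```

View pics/top.png

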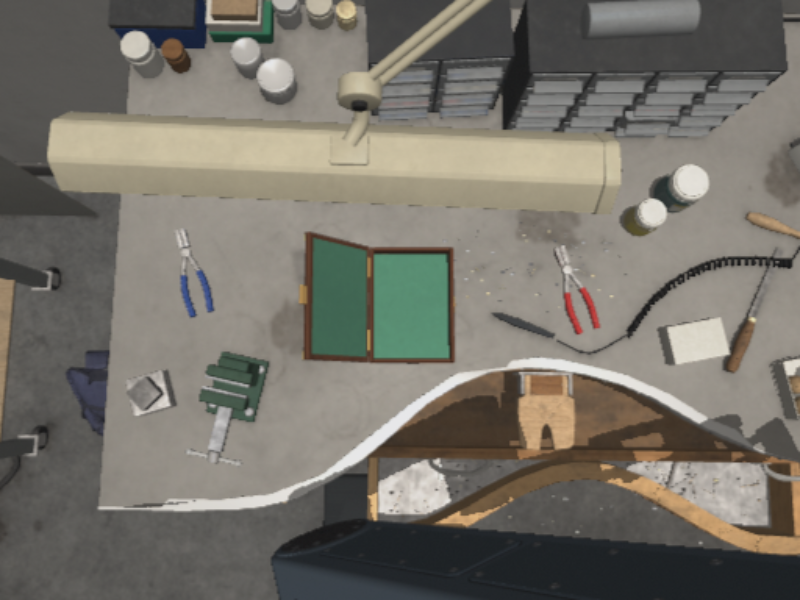

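View pics/scene.png

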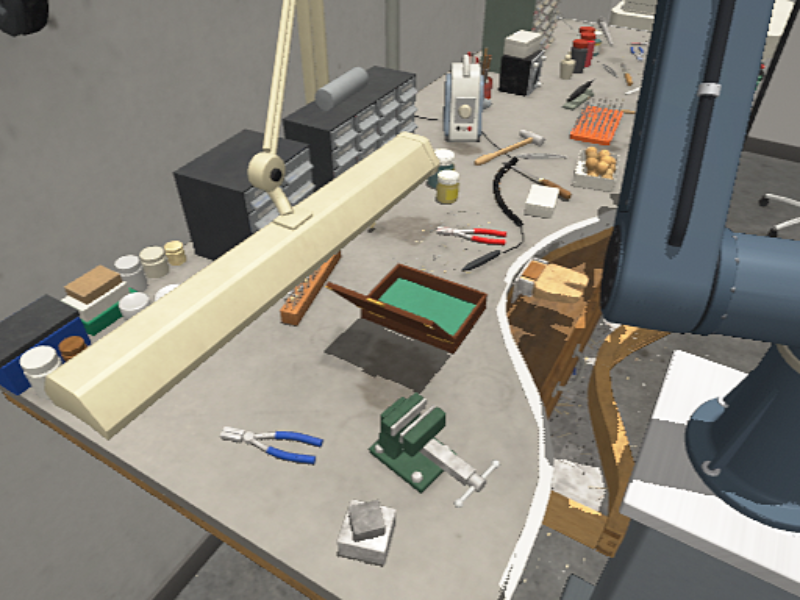

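The top view shows the red pliers at about (577,290) of 800x600, jaws pointing away from the robot. The case is at (412,305) with its lid leaning left, and the blue pliers at (195,272). The pen lies left of the red handles and the lamp lies behind. Next I fit the case pose.

```bash
python3 - <<'E'
from h import *
np.set_printoptions(precision=4,suppress=True)
p=bot.capture("top"); im=np.array(p["image"])
for q in("case","case_lid","case_floor"):
    for r in bot.silhouettes(p,q)[:1]:
        ys,xs=np.nonzero(r["pixels"]); print(q,r["confidence"],len(xs),xs.min(),xs.max(),ys.min(),ys.max())
        if q=="case": 
            P=np.array([ray(p,(a,b),.034)[:2] for a,b in zip(xs,ys)]).astype(np.float32); print(cv2.minAreaRect(P))
hsv=cv2.cvtColor(im,cv2.COLOR_BGR2HSV); g=cv2.inRange(hsv,(60,90,105),(90,255,255)); g[:, :238]=0;g[:,300:]=0;g[:150]=0;g[240:]=0
n,l,st,c=cv2.connectedComponentsWithStats(g); k=1+np.argmax(st[1:,4]); ys,xs=np.nonzero(l==k); print("green",st[k])
for z in(.006,.034):
    P=np.array([ray(p,(a,b),z)[:2] for a,b in zip(xs,ys)]).astype(np.float32); print(cv2.minAreaRect(P))
cv2.imwrite("pics/case.png",cv2.resize(im[140:240,180:310],(780,600),interpolation=cv2.INTER_CUBIC))
E
```

```text
case 0.74 7288 191 290 148 231
((0.5499963760375977, 0.027232035994529724), (0.19682908058166504, 0.23421074450016022), 0.10624857246875763)
case_lid 0.84 3315 190 235 148 231
case_floor 0.88 7396 191 290 148 232
green [ 240  163   47   66 3070]
((0.540422797203064, -0.027373474091291428), (0.15894654393196106, 0.1121986135840416), 0.9137037992477417)
((0.5369352102279663, -0.02635105699300766), (0.15452897548675537, 0.10908028483390808), 0.9136967062950134)
```

View pics/case.png

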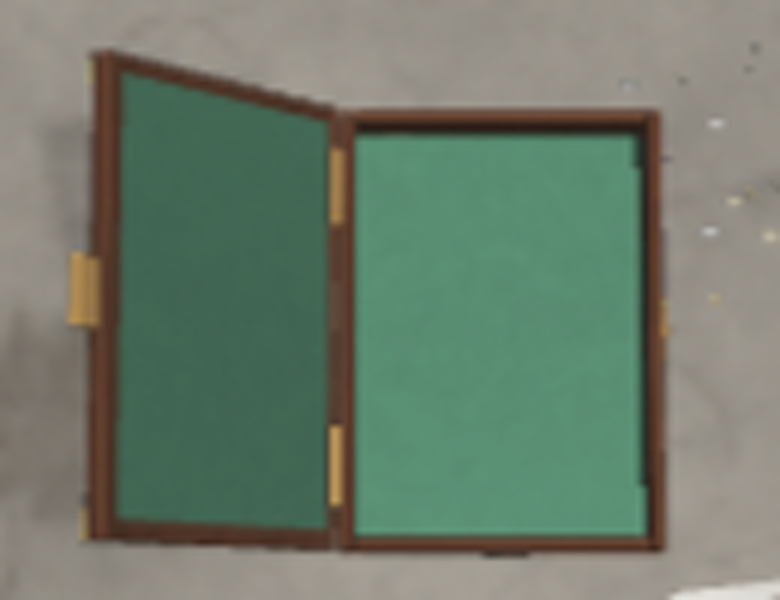

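```bash
cat >> h.py <<'E'
from scipy.spatial.transform import Rotation as Rn
def plan(pos,yaw):
    "tool-frame shift (mm) and turn (rad) from the present pose to pos, tool pointing down, tool y at world angle yaw (deg)"
    s=bot.read_state(); R=np.array(s["tcp_rot"]); a=np.radians(yaw)
    y=np.array([np.cos(a),np.sin(a),0]); z=np.array([0,0,-1.]); G=np.column_stack([np.cross(y,z),y,z])
    print("t",s["time_s"],"pos",s["position"],"shift",np.round(1000*R.T@(np.array(pos)-s["position"]),1),"turn",np.round(Rn.from_matrix(R.T@G).as_rotvec(),4),"grip",s["opening"],s["grasp_force"])
E
python3 - <<'E'
from h import *
np.set_printoptions(precision=4,suppress=True)
p=bot.capture("top")
C=[ray(p,np.array(c)/6+[180,140],.034) for c in((335,112),(657,112),(663,550),(338,550))]
print(np.array(C),np.mean(C,0),[np.linalg.norm(C[i]-C[i-1]) for i in range(4)])
plan((.5575,-.280,.17),-70.9)
E
```

```text
[[ 0.6237  0.0395  0.034 ]
 [ 0.6257 -0.0885  0.034 ]
 [ 0.4521 -0.0912  0.034 ]
 [ 0.4503  0.0351  0.034 ]] [ 0.538  -0.0263  0.034 ] [np.float64(0.1734126838672922), np.float64(0.12808626997686565), np.float64(0.17360582045690345), np.float64(0.126333022102429)]
t 1.05 pos [ 0.2829 -0.5572  0.2366] shift [ 370.3 -122.9   66.6] turn [-0.     -0.      0.1364] grip 1.000867282518803 0.0
```

Call:
play_rows:
  moves:
    - [[41,-14,7,0,0,0],[41,-14,7,0,0,0],[41,-14,7,0,0,0],[41,-14,7,0,0,0],[41,-14,7,0,0,0]]
  fingers: 0.4

```text
time_s: 1.55
position: [0.4351, -0.4009, 0.2015]
tcp_rot: [[0.892, 0.452, 0.0], [0.452, -0.892, -0.0], [0.0, 0.0, -1.0]]
force: [0.3, -1.0, 0.8]
opening: 0.719
grasp_force: 0.0
```

Call:
play_rows:
  moves:
    - [[41,-14,7,0,0,0],[41,-13,7,0,0,0],[41,-13,8,0,0,0],[41,-13,8,0,0,0.136],[0,0,0,0,0,0]]

```text
time_s: 2.05
position: [0.5591, -0.2759, 0.1704]
tcp_rot: [[0.944, 0.331, 0.0], [0.331, -0.944, 0.002], [0.001, -0.002, -1.0]]
force: [-0.5, -0.8, -0.8]
opening: 0.7
grasp_force: 0.0
```

```bash
python3 - <<'E'
from h import *
np.set_printoptions(precision=4,suppress=True)
p=bot.capture("wrist")
for r in bot.pinpoint(p,"red_pliers")[:2]: print(r["confidence"],r["centre"],ray(p,r["centre"],0))
for r in bot.silhouettes(p,"red_pliers")[:1]:
    ys,xs=np.nonzero(r["pixels"]); P=np.array([ray(p,(a,b),.007) for a,b in zip(xs,ys)])[:,:2].astype(np.float32)
    (cx,cy),wh,an=cv2.minAreaRect(P); print(len(P),(cx,cy),wh,an, np.ptp(xs),np.ptp(ys))
save(p,"w1.png")
plan((.5575,-.280,.016),-70.9)
E
```

```text
0.73 [262.3, 168.4] [ 0.5733 -0.2785  0.    ]
2227 (0.5706325173377991, -0.2780608534812927) (0.13978229463100433, 0.04283083230257034) 19.32491683959961 38 126
t 2.2 pos [ 0.5562 -0.2806  0.1715] shift [  1.5  -0.2 155.5] turn [0.0002 0.0005 0.0022] grip 0.7029008121241895 0.0
```

View pics/w1.png

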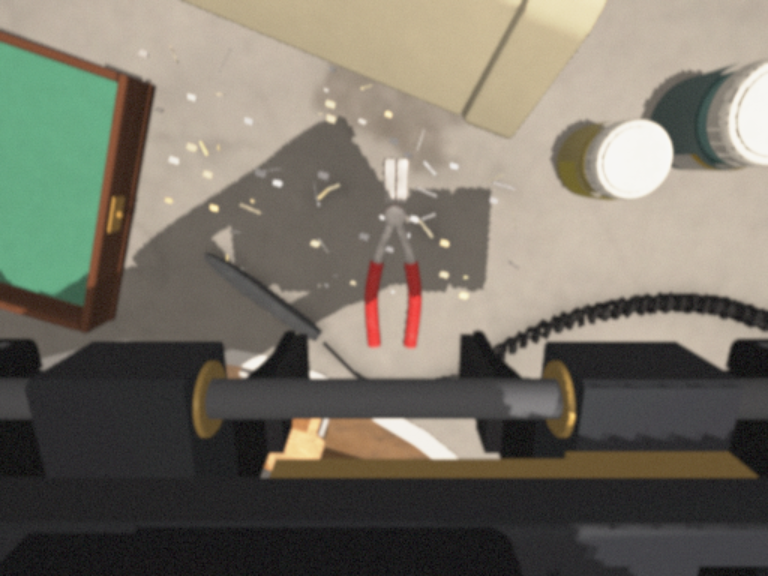

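The wrist picture shows the red pliers upright at (395,255), with the pen tip at (315,335) outside the left finger's path. The gripper is well aligned, needing about 3 mm of side shift before it goes down.

Call:
play_rows:
  moves:
    - [[0,3,40,0,0,0],[0,0,45,0,0,0],[0,0,40,0,0,0],[0,0,20,0,0,0],[0,0,10,0,0,0]]

```text
time_s: 2.7
position: [0.5551, -0.2843, 0.0144]
tcp_rot: [[0.945, 0.326, -0.003], [0.326, -0.945, 0.002], [-0.002, -0.003, -1.0]]
force: [-0.7, 0.8, 7.4]
opening: 0.703
grasp_force: 4.6
```

Call:
play_rows:
  moves:
    - [[0,0,0,0,0,0],[0,0,0,0,0,0],[0,0,0,0,0,0],[0,0,0,0,0,0],[0,0,0,0,0,0]]
  fingers: -1

```text
time_s: 3.2
position: [0.5576, -0.2841, 0.0176]
tcp_rot: [[0.945, 0.328, 0.001], [0.328, -0.945, -0.002], [0.001, 0.002, -1.0]]
force: [-0.9, -1.9, 3.4]
opening: 0.446
grasp_force: 29.6
```

Call:
play_rows:
  moves:
    - [[0,0,-15,0,0,0],[0,0,-30,0,0,0],[0,0,-30,0,0,0],[0,0,-25,0,0,0],[0,0,0,0,0,0]]

```text
time_s: 3.7
position: [0.5597, -0.2847, 0.1212]
tcp_rot: [[0.945, 0.328, 0.007], [0.328, -0.945, -0.005], [0.005, 0.007, -1.0]]
force: [0.6, -0.8, -1.1]
opening: 0.446
grasp_force: 29.8
```

```bash
python3 - <<'E'
from h import *
np.set_printoptions(precision=4,suppress=True)
p=bot.capture("wrist"); save(p,"w2.png")
c=np.array([.538,-.0263]); ay=np.radians(181.2); Y=np.array([np.cos(ay),np.sin(ay)]); X=np.array([Y[1],-Y[0]])
print(X,Y); g=c+X*-.010+Y*.016; print(g)
plan((*g,.117),-88.8)
E
```

```text
[-0.0209  0.9998] [-0.9998 -0.0209]
[ 0.5222 -0.0366]
t 3.75 pos [ 0.5585 -0.2839  0.119 ] shift [  46.8 -245.5    1.2] turn [ 0.0034 -0.0035  0.3132] grip 0.4449733537419988 29.778452299235596
```

View pics/w2.png

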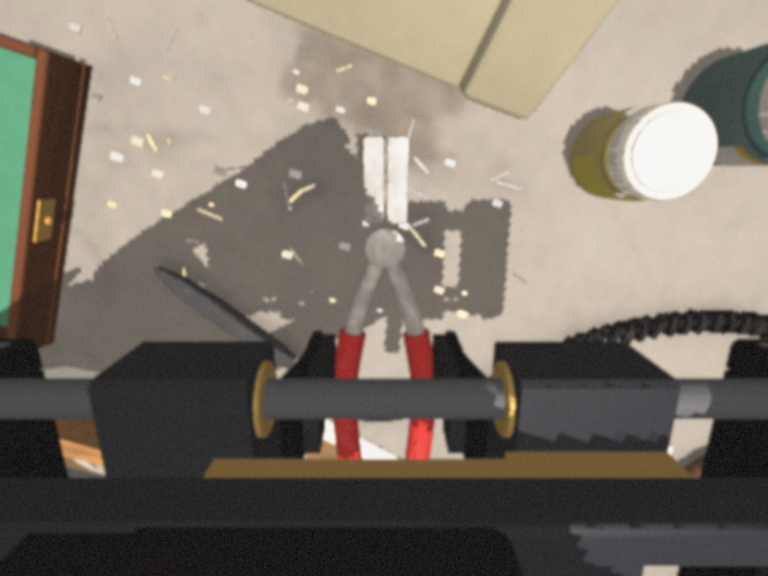

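The pliers are held straight in the jaws at (385,300), clear of the bench. I carry them over the case now.

Call:
play_rows:
  moves:
    - [[8,-40,0,0,0,0],[8,-41,0,0,0,0],[8,-41,0,0,0,0],[8,-41,0,0,0,0],[8,-41,0,0,0,0]]

```text
time_s: 4.25
position: [0.5267, -0.0756, 0.1153]
tcp_rot: [[0.945, 0.327, -0.003], [0.327, -0.945, 0.001], [-0.002, -0.002, -1.0]]
force: [0.8, 0.2, -1.3]
opening: 0.452
grasp_force: 29.8
```

Call:
play_rows:
  moves:
    - [[7,-41,0,0,0,0],[0,0,0,0,0,0.104],[0,0,0,0,0,0.104],[0,0,0,0,0,0.105],[0,0,0,0,0,0]]

```text
time_s: 4.75
position: [0.5204, -0.0359, 0.1155]
tcp_rot: [[1.0, 0.021, -0.003], [0.021, -1.0, 0.001], [-0.003, -0.001, -1.0]]
force: [-0.2, -0.1, 0.0]
opening: 0.449
grasp_force: 29.8
```

```bash
python3 - <<'E'
from h import *
np.set_printoptions(precision=4,suppress=True)
plan((.522,-.0366,.0235),-88.8)
p=bot.capture("wrist"); save(p,"w3.png")
for r in bot.pinpoint(p,"red_pliers")[:1]: print(r["centre"],ray(p,r["centre"],.105))
p=bot.capture("top"); r=bot.silhouettes(p,"red_pliers")[:1]; print([(x["confidence"],ray(p,x["centre"],.11)) for x in r])
E
```

```text
t 4.75 pos [ 0.5204 -0.0359  0.1155] shift [ 1.9  0.9 92. ] turn [-0.0009  0.0026  0.0005] grip 0.44883590000359 29.7807315664204
[255.0, 211.7] [ 0.5387 -0.0353  0.105 ]
[]
```

View pics/w3.png

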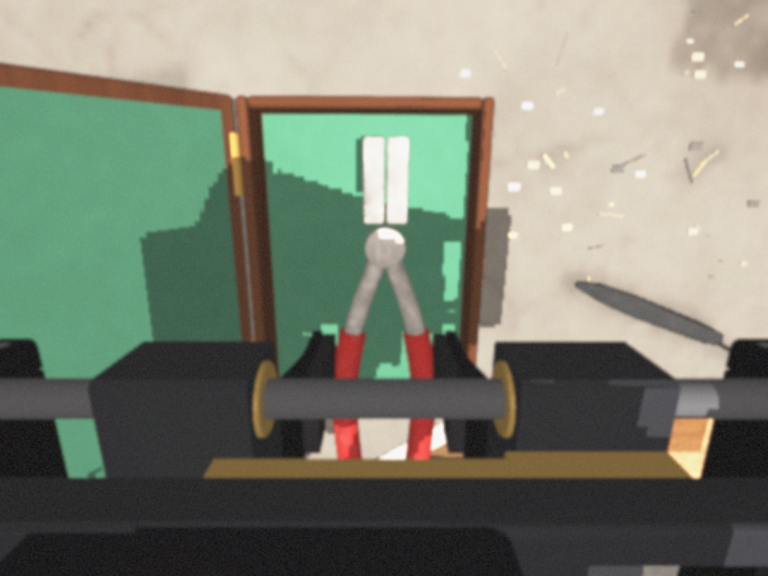

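Pliers and case are parallel, and the jaws point to the middle of the lining. I lower them.

Call:
play_rows:
  moves:
    - [[0,0,20,0,0,0],[0,0,25,0,0,0],[0,0,20,0,0,0],[0,0,15,0,0,0],[0,0,6,0,0,0]]

```text
time_s: 5.45
position: [0.5205, -0.0364, 0.029]
tcp_rot: [[1.0, 0.021, -0.003], [0.021, -1.0, 0.001], [-0.003, -0.001, -1.0]]
force: [-0.7, -1.0, -0.2]
opening: 0.447
grasp_force: 29.8
```

Call:
play_rows:
  moves:
    - [[0,0,3,0,0,0],[0,0,0,0,0,0],[0,0,0,0,0,0]]

```text
time_s: 5.75
position: [0.522, -0.0367, 0.0282]
tcp_rot: [[1.0, 0.021, 0.001], [0.021, -1.0, -0.0], [0.001, 0.0, -1.0]]
force: [-1.5, -0.3, -1.2]
opening: 0.444
grasp_force: 29.8
```

Call:
play_rows:
  moves:
    - [[0,0,2,0,0,0],[0,0,2,0,0,0],[0,0,0,0,0,0]]

```text
time_s: 6.05
position: [0.5217, -0.0366, 0.0237]
tcp_rot: [[1.0, 0.021, 0.001], [0.021, -1.0, -0.0], [0.001, 0.0, -1.0]]
force: [1.0, 0.1, -1.1]
opening: 0.449
grasp_force: 29.8
```

Call:
play_rows:
  moves:
    - [[0,0,1,0,0,0],[0,0,0,0,0,0]]

```text
time_s: 6.25
position: [0.5218, -0.0366, 0.0236]
tcp_rot: [[1.0, 0.021, 0.001], [0.021, -1.0, -0.0], [0.001, 0.0, -1.0]]
force: [-0.9, 0.2, 6.4]
opening: 0.448
grasp_force: 29.7
```

There is contact with the floor (6 N), so I release with a limited opening.

Call:
play_rows:
  moves:
    - [[0,0,0,0,0,0],[0,0,0,0,0,0],[0,0,0,0,0,0],[0,0,-15,0,0,0],[0,0,-25,0,0,0]]
  fingers: 0.18

```text
time_s: 6.75
position: [0.52, -0.0362, 0.0615]
tcp_rot: [[1.0, 0.021, -0.004], [0.021, -1.0, 0.001], [-0.004, -0.001, -1.0]]
force: [-0.2, 0.6, 1.3]
opening: 0.586
grasp_force: 0.0
```

Call:
play_rows:
  moves:
    - [[0,0,-40,0,0,0],[0,0,-40,0,0,0],[0,0,-40,0,0,0],[0,0,-40,0,0,0],[0,0,0,0,0,0]]

```text
time_s: 7.25
position: [0.5249, -0.0373, 0.2279]
tcp_rot: [[1.0, 0.021, 0.012], [0.021, -1.0, -0.003], [0.012, 0.004, -1.0]]
force: [0.9, 0.3, 0.3]
opening: 0.592
grasp_force: 0.0
```

```bash
python3 - <<'E'
from h import *
np.set_printoptions(precision=4,suppress=True)
plan((.50,.215,.225),-88.8)
p=bot.capture("wrist"); save(p,"w4.png")
for r in bot.pinpoint(p,"red_pliers")[:1]: print(r["confidence"],r["centre"],ray(p,r["centre"],.006))
p=bot.capture("scene")
for q,z in(("lid_edge",.128),): print(q,[(r["confidence"],ray(p,r["centre"],z)) for r in bot.pinpoint(p,q)])
E
```

```text
t 7.25 pos [ 0.5249 -0.0373  0.2279] shift [ -19.6 -252.8    1.7] turn [ 0.0036 -0.0117  0.0001] grip 0.5924975251420636 0.0
0.91 [254.2, 166.2] [ 0.5327 -0.036   0.006 ]
lid_edge [(0.76, array([0.5318, 0.1252, 0.128 ]))]
```

View pics/w4.png

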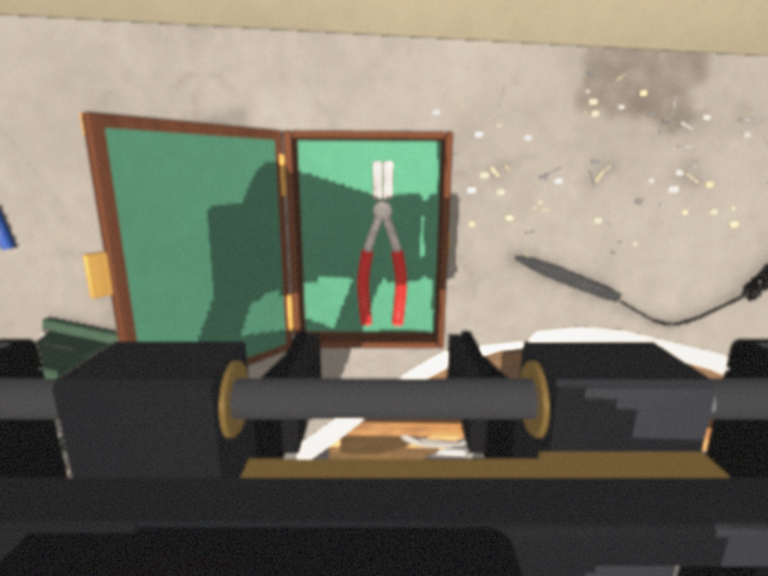

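The pliers lie flat on the lining inside the rim at (382,245), released, and the lid edge was measured at y=0.125 as expected. Next I go behind the lid with the fingers closed.

Call:
play_rows:
  moves:
    - [[-5,-45,0,0,0,0],[-5,-46,0,0,0,0],[-5,-46,0,0,0,0],[-5,-46,0,0,0,0],[-4,-46,0,0,0,0]]
  fingers: -1

```text
time_s: 7.95
position: [0.4909, 0.1934, 0.2204]
tcp_rot: [[1.0, 0.02, -0.005], [0.02, -1.0, -0.001], [-0.005, 0.001, -1.0]]
force: [1.2, -0.5, 0.0]
opening: 0.221
grasp_force: 0.0
```

Call:
play_rows:
  moves:
    - [[0,0,0,0,0,0],[0,0,30,0,0,0],[0,0,35,0,0,0],[0,0,28,0,0,0],[0,0,0,0,0,0]]

```text
time_s: 8.45
position: [0.4887, 0.1906, 0.1248]
tcp_rot: [[1.0, 0.02, -0.012], [0.02, -1.0, -0.002], [-0.012, 0.002, -1.0]]
force: [-0.5, -0.3, -0.1]
opening: 0.005
grasp_force: 0.0
```

Call:
play_rows:
  moves:
    - [[0,10,-7,0,0,0],[0,12,0,0,0,0],[0,12,0,0,0,0],[0,12,0,0,0,0],[0,12,0,0,0,0]]

```text
time_s: 8.95
position: [0.4943, 0.1327, 0.1374]
tcp_rot: [[1.0, 0.02, 0.002], [0.02, -1.0, 0.0], [0.002, -0.0, -1.0]]
force: [0.8, 4.1, 2.9]
opening: 0.005
grasp_force: 2.0
```

Call:
play_rows:
  moves:
    - [[0,10,0,0,0,0],[0,10,0,0,0,0],[0,10,0,0,0,0],[0,10,0,0,0,0],[0,10,0,0,0,0]]

```text
time_s: 9.45
position: [0.4947, 0.0831, 0.1364]
tcp_rot: [[1.0, 0.021, -0.0], [0.021, -1.0, -0.0], [-0.0, 0.0, -1.0]]
force: [0.1, 0.5, -0.2]
opening: 0.005
grasp_force: 0.4
```

Call:
play_rows:
  moves:
    - [[0,10,0,0,0,0],[0,10,0,0,0,0],[0,8,0,0,0,0],[0,8,0,0,0,0],[0,0,0,0,0,0]]

```text
time_s: 9.95
position: [0.4958, 0.0469, 0.1365]
tcp_rot: [[1.0, 0.02, 0.0], [0.02, -1.0, -0.0], [0.0, 0.0, -1.0]]
force: [-0.3, 0.2, -0.2]
opening: 0.004
grasp_force: 0.0
```

```bash
python3 - <<'E'
from h import *
plan((.49,.0,.132),-88.8)
p=bot.capture("scene"); save(p,"s2.png")
E
```

```text
t 9.95 pos [0.49582176 0.04692664 0.13648457] shift [-6.7 46.8  4.5] turn [ 0.0003 -0.0001 -0.0013] grip 0.0043590235623323 0.0
```

View pics/s2.png

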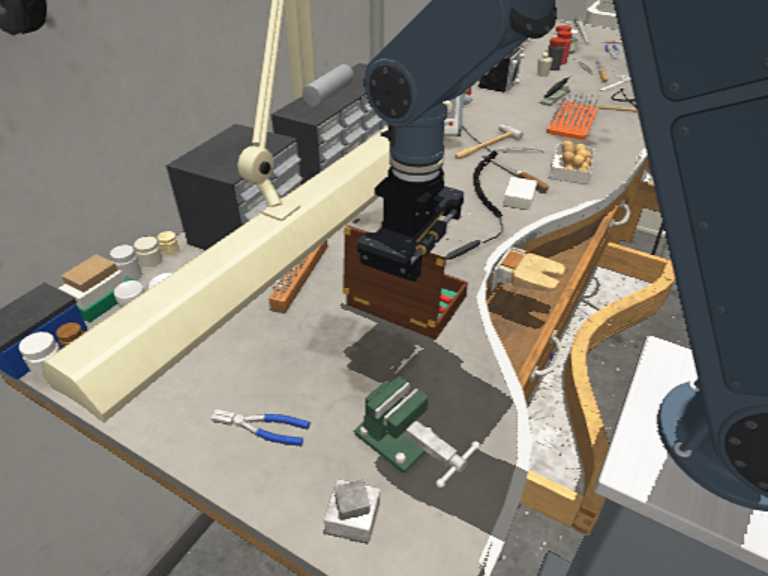

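The lid stands near upright at (395,280) in front of the fingers, with the gripper just behind it. I keep pushing.

Call:
play_rows:
  moves:
    - [[0,10,0,0,0,0],[0,10,0,0,0,0],[0,10,0,0,0,0],[0,10,0,0,0,0],[0,10,0,0,0,0]]

```text
time_s: 10.5
position: [0.4968, -0.0031, 0.1366]
tcp_rot: [[1.0, 0.021, 0.0], [0.021, -1.0, -0.0], [0.0, 0.0, -1.0]]
force: [-0.2, 0.1, 0.4]
opening: 0.007
grasp_force: 0.0
```

Call:
play_rows:
  moves:
    - [[0,8,0,0,0,0],[0,0,0,0,0,0],[0,-20,-20,0,0,0],[0,-30,-40,0,0,0],[0,0,-40,0,0,0]]

```text
time_s: 11.0
position: [0.4942, 0.0427, 0.2369]
tcp_rot: [[1.0, 0.023, -0.004], [0.023, -1.0, 0.002], [-0.004, -0.002, -1.0]]
force: [0.3, -1.2, -0.3]
opening: 0.005
grasp_force: 0.0
```

Call:
play_rows:
  moves:
    - [[0,0,0,0,0,0],[0,0,0,0,0,0],[0,0,0,0,0,0],[0,0,0,0,0,0],[0,0,0,0,0,0]]

```text
time_s: 11.5
position: [0.4951, 0.0398, 0.2353]
tcp_rot: [[1.0, 0.02, -0.003], [0.02, -1.0, 0.0], [-0.003, -0.0, -1.0]]
force: [0.1, -0.3, -0.2]
opening: 0.003
grasp_force: 0.0
```

Call:
play_rows:
  moves:
    - [[0,0,0,0,0,0],[0,0,0,0,0,0],[0,0,0,0,0,0],[0,0,0,0,0,0],[0,0,0,0,0,0]]

```text
time_s: 12.0
position: [0.4958, 0.04, 0.2366]
tcp_rot: [[1.0, 0.021, 0.0], [0.021, -1.0, 0.0], [0.0, -0.0, -1.0]]
force: [0.5, -1.1, -0.4]
opening: 0.006
grasp_force: 0.0
```

```bash
python3 - <<'E'
from h import *
p=bot.capture("scene"); save(p,"s3.png")
p=bot.capture("wrist")
print(bot.read_state()["time_s"],[(r["confidence"],ray(p,r["centre"],.043)) for r in bot.pinpoint(p,"lid_edge")])
E
```

```text
12.1 [(0.6, array([ 0.54052689, -0.08778128,  0.043     ]))]
```

View pics/s3.png

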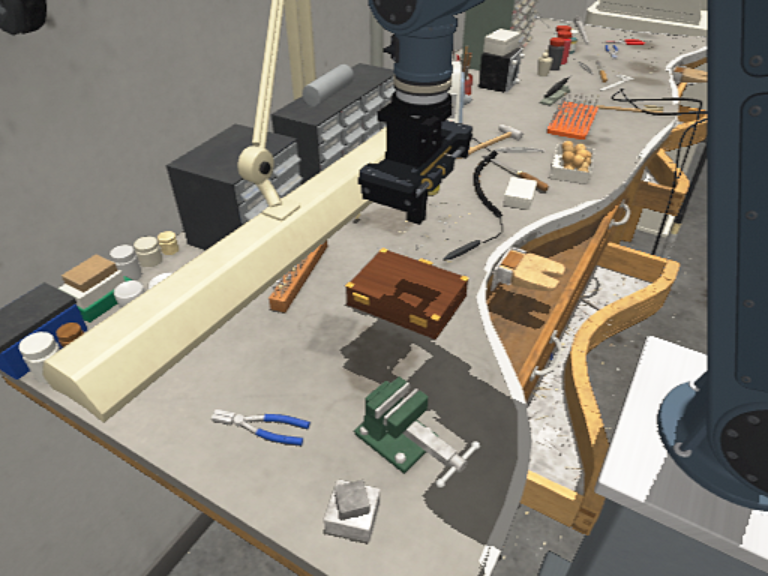

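The lid looks closed at (405,290), with the blue pliers untouched at (260,428). I wait a moment and check that it is settled against the predicted closed outline.

Call:
play_rows:
  moves:
    - [[0,0,0,0,0,0],[0,0,0,0,0,0],[0,0,0,0,0,0],[0,0,0,0,0,0],[0,0,0,0,0,0]]

```text
time_s: 12.65
position: [0.4958, 0.04, 0.2366]
tcp_rot: [[1.0, 0.021, 0.0], [0.021, -1.0, 0.0], [0.0, -0.0, -1.0]]
force: [0.7, -0.3, -0.5]
opening: 0.005
grasp_force: 0.0
```

```bash
python3 - <<'E'
from h import *
p=bot.capture("scene"); im=np.array(p["image"]); old=cv2.resize(cv2.imread("pics/s3.png"),(512,384))
print("change",np.abs(im[160:230,225:320].astype(int)-old[160:230,225:320]).mean())
c=np.array([.538,-.0263]); ay=np.radians(181.2); Y=np.array([np.cos(ay),np.sin(ay)]); X=np.array([Y[1],-Y[0]])
big=cv2.resize(im[155:230,220:320],(800,600),interpolation=cv2.INTER_CUBIC)
q=[(np.array(proj(p,np.r_[c+X*a*.064+Y*b*.088,.043]))-[220,155])*8 for a,b in((1,1),(1,-1),(-1,-1),(-1,1))]
cv2.polylines(big,[np.int32(q)],True,(0,255,255),1); cv2.imwrite("pics/s4.png",big)
E
```

```text
change 2.69859649122807
```

View pics/s4.png

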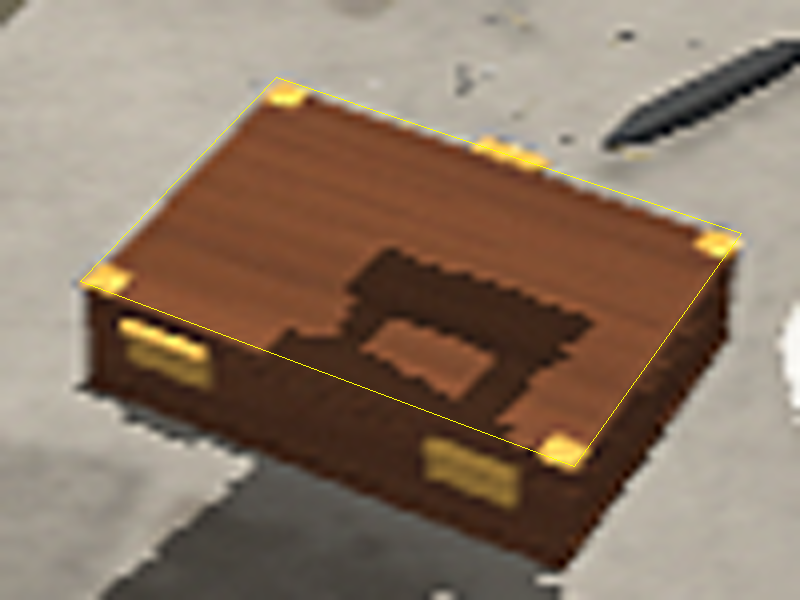

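The lid matches the closed outline within a pixel, with no gap at the rim, and the robot touches nothing.

```bash
python3 -c "
from rig import bot
print(bot.hand_in())"
```

```text
the job is handed in; nothing more can be done
None
```

The red pliers lie flat on the lining, released before the lid was closed fully over them; the blue pliers were left where they lie, and the job was handed in at about 12.7 s.

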